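# Slide the engine torque link into its bracket

### The job

Push the aluminium engine torque link along the bench with your fingertips, small eye first, in between the two ears of the red crossmember's bracket until its bolt hole lines up squarely with the holes in the ears, ready for the mounting bolt. Do not grip the link or lift it off the bench, do not force it, leave everything else where it is, and finish with your hand clear.

Things in the scene. Friction and masses are not known exactly. Their poses are not given: they have to be found in the camera images.
- torque_link: Loose cast-aluminium engine torque link (dog-bone), 0.6 to 0.9 kg, lying on its two round eyes, bores level; it slides, cannot roll. Origin: on the bench below the middle of the small eye's bore. +y points from large to small eye (the way it must go), x along the bores, z up. An I-section arm 26 mm wide, top about 38 mm up, joins the eyes. Pushed sideways at one eye, it swings about the other.
- small_eye (a point): Middle of the small eye's bore, 22 mm above the bench. Its housing is 44 mm in diameter and 36 mm wide (along the bore); the steel sleeve through it, the widest part, is 44 mm long and 22 mm in diameter, with a 14 mm bore.
- large_eye (a point): Middle of the large eye's bore, 25 mm above the bench and 150 mm behind the small eye (link y = -150 mm). Housing 50 mm in diameter and 50 mm wide, sleeve 56 mm long and 26 mm in diameter. The link's rear end is this housing's round back: at y = -175 mm, 25 mm up, 50 mm wide.
- crossmember: Red steel crossmember bolted to the bench (fixed; place and yaw differ each run). Origin: on the bench below the middle of the bolt axis. +y points into the bracket (the way the link is pushed), x along the bolt axis. Behind the bracket a beam: front face at y = 36 mm, 60 mm deep, 55 mm tall, reaching from x = -183 to +223 mm, bolt heads on its ends up to 72 mm.
- bracket_holes (a point): Middle of the bolt axis between the two ears, 22 mm above the bench: the small eye's bore has to come here. The ears are 6 mm plates, 50 mm tall, inner faces 48 mm apart (x = -24 and +24 mm), each with a 15 mm hole and a round nose of 28 mm radius about it, so the mouth is at y = -28 mm. Nothing stops the link at the right place: it could go 14 mm too far, to the beam.
- mounting_bolt: Bystander: steel bolt with flanged hex head, 13 mm shank, 30 mm flange, standing on its head, 90 mm tall. Origin: middle of its underside.
- flange_nut: Bystander: flange nut, 30 mm across, 15 mm tall, on the bench. Origin: middle of its underside.
- socket: Bystander: steel socket 27 mm in diameter, 38 mm tall, standing. Origin: middle of its underside.
- spanner: Bystander: spanner 200 mm long lying flat behind the crossmember. Origin: below its middle.
- screwdriver: Bystander: screwdriver with an orange handle, 220 mm long, lying. Origin: below its middle.
- parts_dish: Bystander: round steel parts dish with small brass screws, 124 mm across, 30 mm tall. Origin: middle of its underside.
- spray_can: Bystander: blue spray can with red cap, 65 mm in diameter, 190 mm tall. Origin: middle of its underside.
Things that resemble listed ones, but are neither listed nor needed, are in the scene too. There is more than one size of the torque_link; the job needs the middle-sized.

How it is judged:
By the outcome, as a careful person would: the job done as asked, in the order asked, and still so for the second after the job is handed in, with the robot touching nothing.
It also fails if it takes over 61 s, if anything falls off the work surface, if the arm or the gripper's body presses on something with over 40 N, if the wrist force passes 120 N, or if a joint passes its speed limit or range.

### The arm

A 6-joint arm with a two-finger parallel gripper is mounted at the origin on the work surface. World frame = base frame: x ahead of the robot, y to its left, z up, the work surface at z = 0. Lengths are in mm, angles in rad, forces in N, time in s.
With the tool pointing down it reaches from about 300 to 775 mm from the base axis. Payload 14.6 kg.
Tool frame: the origin (TCP) lies midway between the tips of the shut fingers; the grasp point (between the pads) lies 19 mm behind it; z points along the fingers, y is the line along which they close (so a half turn about z gives the same grasp; the last joint's range is limited). The gripper opens to 85 mm and grips with 20 to 120 N. Pads are 22 mm wide; open, the fingers measure 114 mm over their backs; the gripper's body (76 mm by 85 mm) begins 54 mm behind the grasp point. The pads swing forward as they close: fully open they stand 13 mm farther back than shut.
Start: joints at [-1.236, 0.3, 1.521, -0, 1.321, -0.067], TCP at [215.084, -506.19, 231.281] pointing down, gripper open.
Joint ranges: [-3.03, 3.03], [-0.79, 2.21], [0.23, 2.52], [-1.04, 4.18], [0, 3.07], [-2.55, 2.55]. Speed limits (rad/s): [2.22, 2.22, 2.57, 3.14, 3.14, 3.14].

### API

Orientations are given as a unit quaternion [w, x, y, z].
In Python, from station import sense, snapshot, bot, finder gives the robot as it stands.
- The arm moves only by the tool carry_out, never from a script. Its argument "increments" is a list of rows, each an object of numbers: "tx", "ty", "tz": the shift along the tool's x, y, z in cm; "roll": the turn about the tool's z in rad; "claw": the opening, from -1 (shut) to 1 (fully open). In form: [{"tx": .., "ty": .., "tz": .., "roll": .., "claw": ..}, ...]. A call has 1 to 12 rows; each row shifts and turns the commanded pose from where the row before left it, along the tool's axes as they then stand; what a row does not reach is not made up. A row lasts 1/10 s, in which the tool goes at most 50 mm and 8.59 degrees, less where a joint would pass 70% of its speed; a pose out of reach is approached as far as the arm can. A call with a gripper value outside its range is refused whole. The fingers move at their own pace and stop on an object; the grip force is fixed at half the most. Time passes only in rows, so rows that do not move let the fingers close. It gives the time, the measured TCP pose, the force, the opening and the grip force at its end, in the units of the state.
- sense(): the state, without advancing time (a new reading comes with each control period).
- snapshot(name): name is "scene" or "top" or "wrist"; returns a dict with "image" (480x640x3 uint8, red, green, blue), "intrinsics" (3x3 intrinsics, pixels), "distortion" ([k1, k2, p1, p2, k3] as OpenCV has them; the pictures are not rectified), "extrinsics" (4x4, takes a point from camera to world coordinates). Camera axes: x right, y down, z forward; pixel columns grow to the right and rows downward; lengths in mm; the calibration is good to about 2 mm. A picture is of the moment at which its call begins. There is no depth.
- bot.sign_off(): hands the job in; it is judged then, once.
Trained networks look in a picture, given as the dict that the camera call returned (one of the last four; its "shot" number tells which), for a name from the list of things; names that differ only in an ending like _2 or _b are one class to them, and where a whole thing is asked for, a point or a joint stands for the part that bears it (a point fixed in the world has none). Each returns a list of dicts, best first, with "score" (0 to 1); they miss things now and then, are a little off and sometimes report something else, mostly with a low value. They report only what shows in the picture. A call takes as long as a camera call. They do not tell look-alikes from the thing itself.
- finder.spot_in(picture, target): "xyz" ([x, y, z] in mm, in the coordinates of the camera as it stood for that picture, good to about 4 mm: the middle of the surface that is visible of it).
- finder.cut_out(picture, target): "pixels" (480x640 bool, what is visible of it).
The state is a dict: "t": time; "q": joint angles; "joint_velocities": joint speeds; "joint_efforts": joint torques, N m; "tcp_pos": TCP position; "eef_rot": TCP orientation; "ft_force": force on the tool from outside, world axes, zero at the start; "moment": the same for the moment, N m; "finger_gap": finger opening in mm; "gripper_force": force on a finger pad.
Only numpy, scipy, OpenCV 4.12 (cv2) and the standard library are available. Lean on these libraries where they do the work, as an engineer would, in place of code of your own. Each camera call takes 0.05 s, during which the arm holds its last target. There are 200 camera calls.

## Working session

There is one attempt and no reset: what is moved stays moved. The work goes in short steps, Python scripts to look and compute and a tool call to move; the robot and the scene stay as the last step left them, time stands still between calls to the robot, and variables do not carry over. Pictures are saved under pics/ and viewed, at most 10 in all, crops included, and the job is handed in when it is done.

Besides the shell and the picture viewer there is one more tool, called after "Emit:" by a JSON object that holds its "method" and its "body". carry_out: Moves the arm, as the interface text tells. Its arguments: {"type":"object","properties":{"increments":{"type":"array","items":{"type":"object","properties":{"tx":{"type":"number"},"ty":{"type":"number"},"tz":{"type":"number"},"roll":{"type":"number"},"claw":{"type":"number"}}}}},"required":["increments"]}

```bash
mkdir -p pics
cat > h.py <<'E'
import numpy as np, cv2
from station import sense, snapshot, bot, finder
def save(p,n): cv2.imwrite(f'pics/{n}.png',p['image'][:,:,::-1])
def ray(p,uv):
    uv=np.array(uv,float).reshape(-1,1,2)
    n=cv2.undistortPoints(uv,np.array(p['intrinsics'],float),np.array(p['distortion'],float)).reshape(-1,2)
    E=np.array(p['extrinsics']); d=np.c_[n,np.ones(len(n))]@E[:3,:3].T
    return E[:3,3],d
def at(p,uv,z):
    o,d=ray(p,uv); return o+d*((z-o[2])/d[:,2])[:,None]
def proj(p,X):
    E=np.linalg.inv(np.array(p['extrinsics'])); r,_=cv2.Rodrigues(E[:3,:3])
    return cv2.projectPoints(np.array(X,float).reshape(-1,1,3),r,E[:3,3],np.array(p['intrinsics'],float),np.array(p['distortion'],float))[0].reshape(-1,2)
def w(p,x):
    E=np.array(p['extrinsics']); return E[:3,:3]@np.array(x)+E[:3,3]
E
python3 - <<'E'
from h import *
s=sense(); print(s['t'],s['tcp_pos'],s['eef_rot'])
for c in ['top','scene']:
    p=snapshot(c); save(p,c); print(c,np.round(p['extrinsics'],2).tolist())
    for t in ['torque_link','small_eye','large_eye','crossmember','bracket_holes']:
        for r in finder.spot_in(p,t):
            X=w(p,r['xyz']); print(c,t,round(r['score'],2),X.round(),proj(p,X).round()[0])
E
```

```text
0.0 [ 215.00721304 -505.96226789  230.69858911] [-6.10883710e-04  9.79888778e-01  1.99543487e-01 -7.43894867e-05]
top [[0.02, -1.0, 0.04, 439.15], [-1.0, -0.02, -0.0, 15.15], [0.01, -0.04, -1.0, 1436.23], [0.0, 0.0, 0.0, 1.0]]
top torque_link 0.93 [629. -37.  37.] [348. 188.]
top torque_link 0.77 [423. -74.  32.] [360. 265.]
top torque_link 0.74 [ 205. -288.   54.] [440. 348.]
top small_eye 0.96 [422. -75.  33.] [361. 266.]
top small_eye 0.65 [ 204. -287.   52.] [439. 349.]
top small_eye 0.62 [626. -34.  39.] [347. 189.]
top large_eye 0.79 [ 206. -290.   51.] [440. 348.]
top large_eye 0.69 [632. -32.  36.] [346. 187.]
top large_eye 0.68 [424. -73.  28.] [360. 265.]
top crossmember 0.72 [589. 193.  53.] [261. 201.]
top crossmember 0.62 [627. -35.  40.] [347. 189.]
top bracket_holes 0.63 [588. 191.  55.] [262. 201.]
scene [[-0.64, 0.5, -0.59, 1176.5], [0.77, 0.43, -0.47, 541.91], [0.02, -0.75, -0.66, 821.49], [0.0, 0.0, 0.0, 1.0]]
scene torque_link 0.88 [433. -68.  27.] [323. 225.]
scene torque_link 0.72 [631. -33.  37.] [276. 273.]
scene torque_link 0.66 [ 204. -280.   48.] [318. 148.]
scene small_eye 0.93 [ 206. -283.   47.] [317. 148.]
scene small_eye 0.64 [631. -32.  41.] [276. 272.]
scene small_eye 0.57 [434. -73.  30.] [321. 223.]
scene small_eye 0.37 [ 567. -460.   15.] [174. 190.]
scene large_eye 0.97 [436. -69.  33.] [322. 223.]
scene large_eye 0.81 [ 210. -283.   46.] [316. 149.]
scene large_eye 0.78 [631. -31.  36.] [276. 274.]
scene crossmember 0.89 [617. 202.  56.] [370. 320.]
scene crossmember 0.22 [623. 472. 123.] [511. 381.]
scene bracket_holes 0.88 [621. 203.  56.] [369. 321.]
```

View pics/top.png

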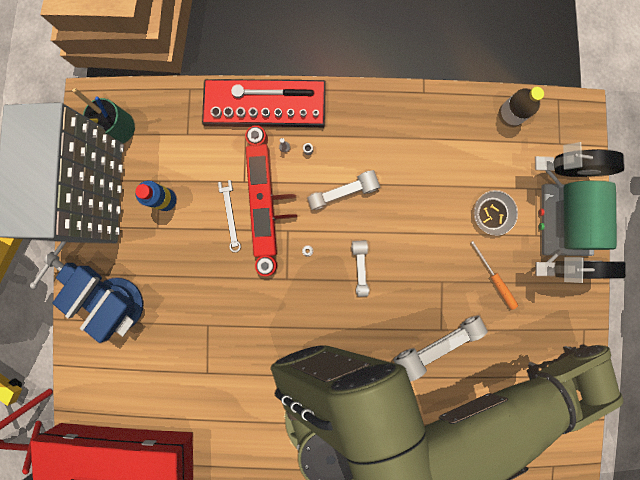

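View pics/scene.png

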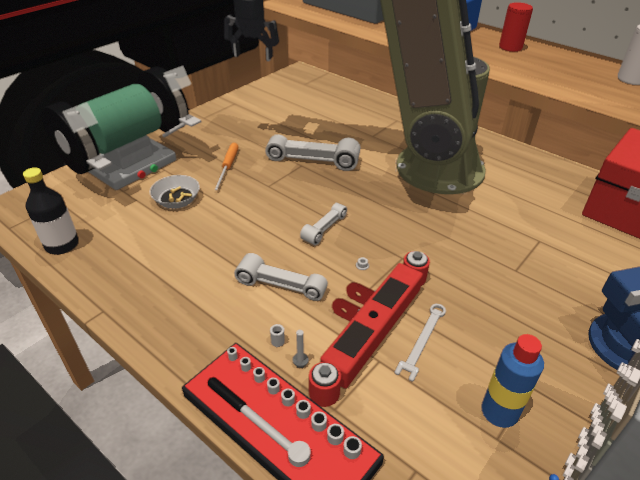

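The scene holds three links. In the top view the middle-sized one is at (345,189), the short one at (361,267) and the long one at (440,348). The middle one's small eye is at about (317,199) and faces the bracket ears at (285,196) and (285,217). Other look-alikes are the two nuts or sockets at (308,148) and (308,251). Next I'll fit poses and check the choice in a close crop.

```bash
cat >> h.py <<'E'
def pose(x,y,a): # a: world yaw of local x
    c,s=np.cos(a),np.sin(a); T=np.eye(4); T[:3,:3]=[[c,-s,0],[s,c,0],[0,0,1]]; T[:2,3]=x,y; return T
def tf(T,P): return np.array(P,float)@T[:3,:3].T+T[:3,3]
def ln(im,p,T,P,col,crop):
    q=proj(p,tf(T,P)); x0,y0,k=crop
    cv2.polylines(im,[np.round(((q-[x0,y0])*k+k/2)*8).astype(int)],False,col,1,cv2.LINE_AA,3)
def overlay(p,L,C,name,x0,y0,wd,ht,k):
    im=cv2.resize(p['image'][y0:y0+ht,x0:x0+wd,::-1],None,fx=k,fy=k,interpolation=cv2.INTER_CUBIC); cr=(x0,y0,k)
    if L is not None:
        ln(im,p,L,[[-22,0,22],[22,0,22]],(0,255,0),cr); ln(im,p,L,[[-28,-150,25],[28,-150,25]],(0,255,0),cr); ln(im,p,L,[[0,22,22],[0,-175,25]],(255,255,0),cr)
        for s in(-1,1): ln(im,p,L,[[s*13,-30,38],[s*13,-120,38]],(0,255,0),cr)
    if C is not None:
        for s in(-24,24,-30,30): ln(im,p,C,[[s,-28,22],[s,-20,42],[s,0,50],[s,36,50]],(255,0,0),cr)
        ln(im,p,C,[[-30,0,22],[30,0,22]],(0,255,255),cr)
        ln(im,p,C,[[-183,36,55],[223,36,55],[223,96,55],[-183,96,55],[-183,36,55]],(255,0,255),cr)
    cv2.imwrite(f'pics/{name}.png',im)
E
python3 - <<'E'
from h import *
p=snapshot('top')
e=at(p,[[317,199],[371,181]],30)[:,:2]; 
for n,q in [('mid',[[317,199],[371,181]]),('small',[[361,246],[362,291]]),('big',[[405,362],[475,328]])]:
    a=at(p,q,30); print(n,a.round(1).tolist(),np.linalg.norm(a[0]-a[1]))
m=[r for r in finder.cut_out(p,'crossmember')][0]['pixels']
b=at(p,[[256,134],[265,266]],70)[:,:2]; print(b)
d=b[0]-b[1]; a=np.arctan2(d[1],d[0]); c=(b[0]+b[1])/2  # centre at local x=20,y=66
C=pose(0,0,a); o=c-C[:2,:2]@[20,66]; C=pose(*o,a)
u=e[0]-e[1]; al=np.arctan2(u[1],u[0])-np.pi/2; L=pose(*(e[0]),al)
print('C',o,a,'L',e[0],al,'L in C',(np.linalg.inv(C)@L)[:3,3])
overlay(p,L,C,'ov1',230,120,160,160,3.75 and 3)
cv2.imwrite('pics/x.png',p['image'])
E
```

```text
mid [[599.1, 45.7, 30.0], [651.0, -99.5, 30.0]] 154.19155460842148
small [[474.5, -75.0, 30.0], [353.8, -79.8, 30.0]] 120.78507660550775
big [[163.9, -199.5, 30.0], [257.0, -389.7, 30.0]] 211.7609726178826
[[765.56067239 210.44939707]
 [416.59124222 177.17146221]]
C [577.43165484 126.20988962] 0.09507311029666297 L [599.10736327  45.68533916] 0.34323908831771943 L in C [ 13.9336285  -82.21857187   0.        ]
```

View pics/ov1.png

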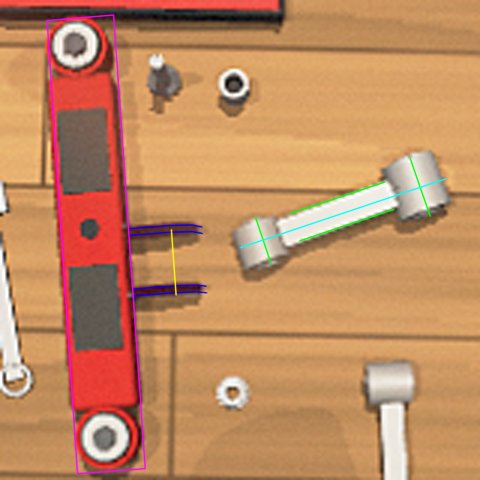

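The overlay matches both objects: the link measures 154 mm between eyes, so it is the middle one. It needs about -0.25 rad of turn, 14 mm sideways and 82 mm forward. I'll fly above it and look with the wrist camera.

Emit:
{"method": "carry_out", "body": {"increments": [{"tx":4.0,"ty":-2.0,"tz":-0.5,"claw":1},{"tx":4.0,"ty":-2.0,"tz":-0.5,"claw":1},{"tx":4.0,"ty":-2.0,"tz":-0.5,"claw":1},{"tx":4.0,"ty":-2.0,"tz":-0.5,"claw":1},{"tx":4.0,"ty":-2.0,"tz":-0.5,"claw":1},{"tx":4.0,"ty":-2.0,"tz":-0.5,"claw":1},{"tx":4.0,"ty":-2.0,"tz":-0.5,"claw":1},{"tx":4.0,"ty":-2.0,"tz":-0.5,"claw":1},{"tx":4.0,"ty":-2.0,"tz":-0.5,"claw":1},{"tx":4.0,"ty":-2.0,"tz":-0.5,"claw":1},{"tx":4.0,"ty":-2.0,"tz":-0.5,"claw":1},{"tx":4.0,"ty":-2.0,"tz":-0.5,"claw":1}]}}

```text
validation failed for argument at $.in...
```

Emit:
{"method": "carry_out", "body": {"increments": [{"tx":4.0,"ty":-2.0,"tz":-0.5,"claw":1},{"tx":4.3,"ty":-1.8,"tz":-0.5,"claw":1},{"roll":-0.149,"claw":1},{"roll":-0.149,"claw":1},{"roll":-0.149,"claw":1},{"roll":-0.149,"claw":1},{"roll":-0.149,"claw":1},{"roll":-0.149,"claw":1},{"roll":-0.149,"claw":1},{"roll":-0.149,"claw":1},{"roll":-0.149,"claw":1},{"roll":-0.149,"claw":1}]}}

```text
validation failed for argument at $.in...
```

```bash
cat >> h.py <<'E'
def tool():
    s=sense(); q=np.array(s['eef_rot']); yaw=2*np.arctan2(q[2],q[1]); yaw=(yaw+np.pi)%(2*np.pi)-np.pi
    return np.array(s['tcp_pos']),yaw,s
def go(x,y,z,yaw=None):
    p,a,s=tool(); d=np.array([x,y,z])-p
    print('t',round(s['t'],2),'tcp',p.round(1),'yaw',round(a,3),'gap',round(s['finger_gap'],1),'F',np.round(s['ft_force'],1))
    print('tx',round(d[:2]@[np.cos(a),np.sin(a)]/10,2),'ty',round(d[:2]@[np.sin(a),-np.cos(a)]/10,2),'tz',round(-d[2]/10,2),'roll',None if yaw is None else round(a-yaw,3))
E
python3 - <<'E'
from h import *
go(651,-99,250,1.914)
L=pose(599.1,45.7,.343);C=pose(577.4,126.2,.095)
p=snapshot('wrist'); print(np.round(p['extrinsics'],2)); overlay(p,L,C,'w1',0,0,640,480,1)
E
```

```text
t 0.7 tcp [ 215.1 -506.2  231.3] yaw 0.402 gap 85.9 F [-0.8 -0.2 -0.5]
tx 56.04 ty -20.43 tz -1.87 roll -1.512
[[ 3.9000e-01 -8.7000e-01 -2.9000e-01  2.9073e+02]
 [-9.2000e-01 -3.7000e-01 -1.3000e-01 -4.7402e+02]
 [ 0.0000e+00  3.2000e-01 -9.5000e-01  3.7276e+02]
 [ 0.0000e+00  0.0000e+00  0.0000e+00  1.0000e+00]]
```

View pics/w1.png

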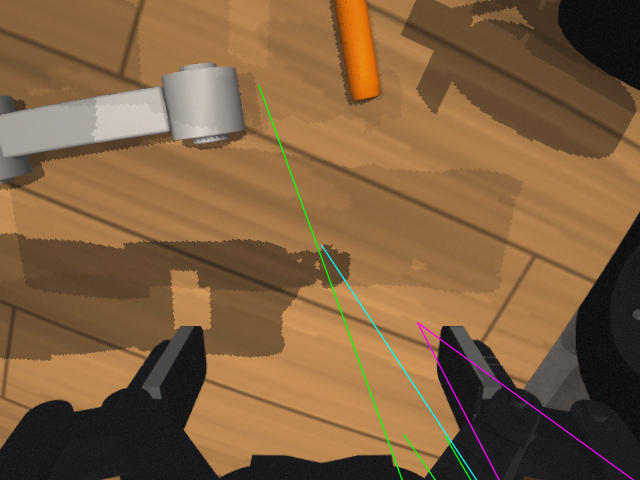

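The moves were refused, probably because every field is required. The arm hasn't moved: the wrist view shows only the long link's end at (200,105) and the screwdriver handle at (357,50). I'll retry with all the fields.

Emit:
{"method": "carry_out", "body": {"increments": [{"tx":4.0,"ty":-2.0,"tz":-0.5,"roll":0,"claw":1},{"tx":4.0,"ty":-2.0,"tz":-0.5,"roll":0,"claw":1},{"tx":4.0,"ty":-2.0,"tz":-0.5,"roll":0,"claw":1},{"tx":4.0,"ty":-2.0,"tz":-0.5,"roll":0,"claw":1},{"tx":4.0,"ty":-2.0,"tz":-0.5,"roll":0,"claw":1},{"tx":4.0,"ty":-2.0,"tz":-0.5,"roll":0,"claw":1},{"tx":4.0,"ty":-2.0,"tz":-0.5,"roll":0,"claw":1},{"tx":4.0,"ty":-2.0,"tz":-0.5,"roll":0,"claw":1},{"tx":4.0,"ty":-2.0,"tz":-0.5,"roll":0,"claw":1},{"tx":4.0,"ty":-2.0,"tz":-0.5,"roll":0,"claw":1},{"tx":4.0,"ty":-2.0,"tz":-0.5,"roll":0,"claw":1},{"tx":4.0,"ty":-2.0,"tz":-0.5,"roll":0,"claw":1}]}}

```text
t: 1.95
tcp_pos: [564.0, -95.9, 291.6]
eef_rot: [0.0, 0.98, 0.2, 0.0]
ft_force: [-0.1, -0.4, 0.0]
finger_gap: 85.4
gripper_force: 0.0
```

Emit:
{"method": "carry_out", "body": {"increments": [{"tx":4.0,"ty":1.8,"tz":0,"roll":0,"claw":1},{"tx":4.0,"ty":1.9,"tz":0,"roll":0,"claw":1},{"tx":0,"ty":0,"tz":0,"roll":-0.149,"claw":1},{"tx":0,"ty":0,"tz":0,"roll":-0.149,"claw":1},{"tx":0,"ty":0,"tz":0,"roll":-0.149,"claw":1},{"tx":0,"ty":0,"tz":0,"roll":-0.149,"claw":1},{"tx":0,"ty":0,"tz":0,"roll":-0.149,"claw":1},{"tx":0,"ty":0,"tz":0,"roll":-0.149,"claw":1},{"tx":0,"ty":0,"tz":0,"roll":-0.149,"claw":1},{"tx":0,"ty":0,"tz":0,"roll":-0.149,"claw":1},{"tx":0,"ty":0,"tz":0,"roll":-0.149,"claw":1},{"tx":0,"ty":0,"tz":0,"roll":-0.149,"claw":1}]}}

```text
t: 3.15
tcp_pos: [651.1, -100.3, 291.2]
eef_rot: [-0.0, 0.583, 0.813, -0.0]
ft_force: [0.0, -0.3, 1.1]
finger_gap: 85.4
gripper_force: 0.0
```

Run:
```python
from h import *
go(651,-99,250,1.914)
L=pose(599.1,45.7,.343);C=pose(577.4,126.2,.095)
p=snapshot('wrist'); overlay(p,L,C,'w2',0,0,640,480,1.25)
```

```text
t 3.15 tcp [ 651.1 -100.3  291.2] yaw 1.898 gap 85.4 F [ 0.  -0.3  1.1]
tx 0.13 ty 0.03 tz 4.12 roll -0.016
```

View pics/w2.png

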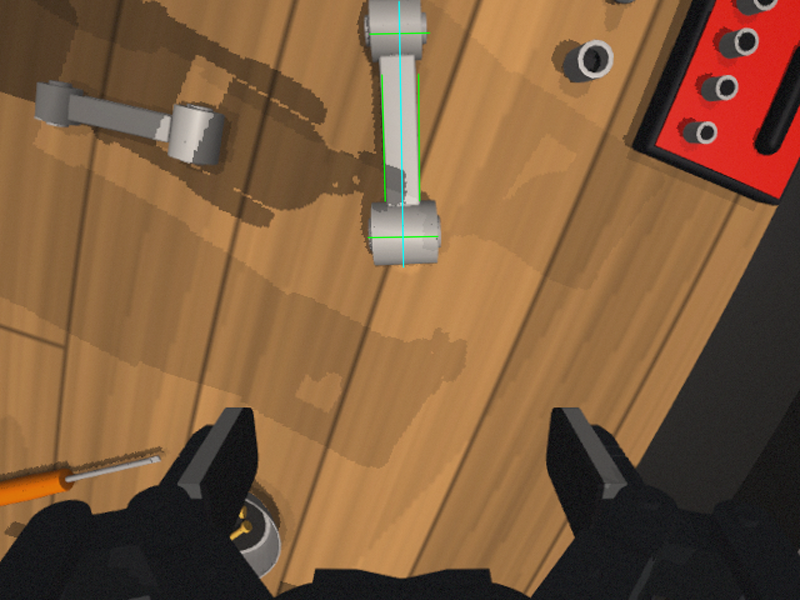

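The overlay agrees within about 2 mm, and the middle link's large eye is at (404,235) in the 1.25x picture. I'll lower the open fingers so they straddle the large eye without touching it.

Emit:
{"method": "carry_out", "body": {"increments": [{"tx":0.1,"ty":0,"tz":4.5,"roll":-0.016,"claw":1},{"tx":0,"ty":0,"tz":4.5,"roll":0,"claw":1},{"tx":0,"ty":0,"tz":4.5,"roll":0,"claw":1},{"tx":0,"ty":0,"tz":4.5,"roll":0,"claw":1},{"tx":0,"ty":0,"tz":4,"roll":0,"claw":1},{"tx":0,"ty":0,"tz":3,"roll":0,"claw":1},{"tx":0,"ty":0,"tz":2,"roll":0,"claw":1},{"tx":0,"ty":0,"tz":1.5,"roll":0,"claw":1},{"tx":0,"ty":0,"tz":0,"roll":0,"claw":1}]}}

```text
t: 4.1
tcp_pos: [649.9, -99.2, 4.3]
eef_rot: [-0.001, 0.579, 0.815, -0.001]
ft_force: [0.4, 0.8, 0.0]
finger_gap: 85.3
gripper_force: 0.0
```

Emit:
{"method": "carry_out", "body": {"increments": [{"tx":0,"ty":-0.7,"tz":0,"roll":0,"claw":1},{"tx":0,"ty":-0.6,"tz":0,"roll":0,"claw":1},{"tx":0,"ty":-0.5,"tz":0,"roll":0.034,"claw":1},{"tx":0,"ty":-0.5,"tz":0,"roll":0.034,"claw":1},{"tx":0,"ty":-0.5,"tz":0,"roll":0.034,"claw":1},{"tx":0,"ty":-0.5,"tz":0,"roll":0.034,"claw":1},{"tx":0,"ty":-0.5,"tz":0,"roll":0.034,"claw":1},{"tx":0,"ty":-0.5,"tz":0,"roll":0.034,"claw":1},{"tx":0,"ty":-0.5,"tz":0,"roll":0.034,"claw":1},{"tx":0,"ty":-0.4,"tz":0,"roll":0.034,"claw":1},{"tx":0,"ty":0,"tz":0,"roll":0,"claw":1}]}}

```text
t: 5.2
tcp_pos: [600.5, -112.5, 7.3]
eef_rot: [0.001, 0.685, 0.729, 0.0]
ft_force: [-0.6, -0.0, -0.3]
finger_gap: 85.8
gripper_force: 0.0
```

```bash
cat >> h.py <<'E'
from scipy.optimize import minimize
def meas(p,box,z=30):
    "link pose from bright grey blob in the top picture box"
    x0,y0,x1,y1=box; im=p['image'][y0:y1,x0:x1]; return im
E
python3 - <<'E'
from h import *
go(651,-99,250)
p=snapshot('top')
C=pose(577.4,126.2,.095); L=pose(599.1,45.7,.01)
overlay(p,L,C,'ov2',250,150,160,110,5)
E
```

```text
t 5.2 tcp [ 600.5 -112.5    7.3] yaw 1.634 gap 85.8 F [-0.6 -0.  -0.3]
tx 1.03 ty 5.12 tz -24.27 roll None
```

View pics/ov2.png

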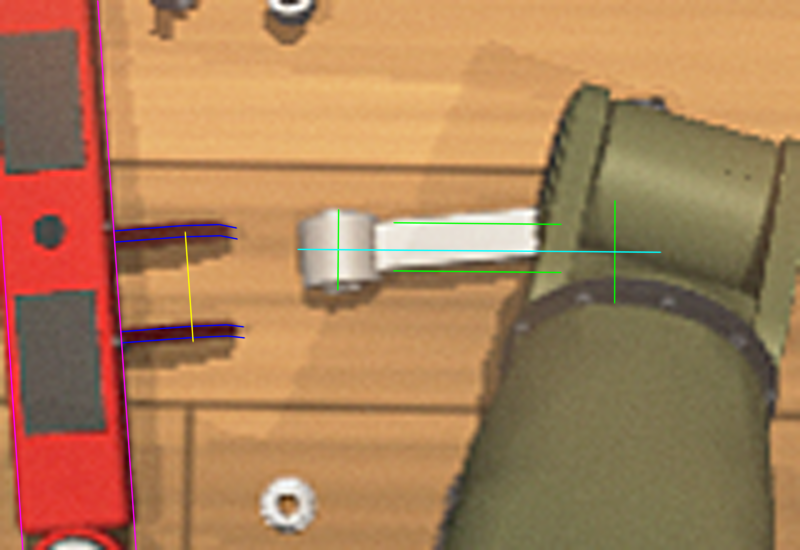

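The link has swung parallel to the bracket axis, with the small eye at (338,250) and the ears at about (235,233) and (240,330). It still needs about 14 mm sideways, so I'll push the large eye on and then move the small eye.

Emit:
{"method": "carry_out", "body": {"increments": [{"tx":0,"ty":-0.5,"tz":0,"roll":0.02,"claw":1},{"tx":0,"ty":-0.5,"tz":0,"roll":0.02,"claw":1},{"tx":0,"ty":-0.4,"tz":0,"roll":0.02,"claw":1},{"tx":0,"ty":0.7,"tz":0,"roll":0,"claw":1},{"tx":0,"ty":0.7,"tz":0,"roll":0,"claw":1},{"tx":0,"ty":0,"tz":-3,"roll":0,"claw":1},{"tx":0,"ty":0,"tz":-4.5,"roll":0,"claw":1},{"tx":0,"ty":0,"tz":-4.5,"roll":0,"claw":1},{"tx":0,"ty":0,"tz":-4.5,"roll":0,"claw":1},{"tx":0,"ty":0,"tz":-4.5,"roll":0,"claw":1},{"tx":0,"ty":0,"tz":-4.5,"roll":0,"claw":1},{"tx":0,"ty":0,"tz":0,"roll":0,"claw":1}]}}

```text
t: 6.45
tcp_pos: [602.4, -113.0, 268.0]
eef_rot: [0.004, 0.705, 0.709, 0.002]
ft_force: [-0.3, -0.2, -0.8]
finger_gap: 85.2
gripper_force: 0.0
```

Run:
```python
from h import *
C=pose(577.4,126.2,.095); go(600,45.7,100,C and 0 if False else 1.58)
for c in ['wrist']:
    p=snapshot(c)
    L=pose(598.5,47,.01); overlay(p,L,C,'w3',0,0,640,480,1.25)
```

```text
t 6.45 tcp [ 602.4 -113.   268. ] yaw 1.576 gap 85.2 F [-0.3 -0.2 -0.8]
tx 15.88 ty -0.16 tz 16.8 roll -0.004
```

View pics/w3.png

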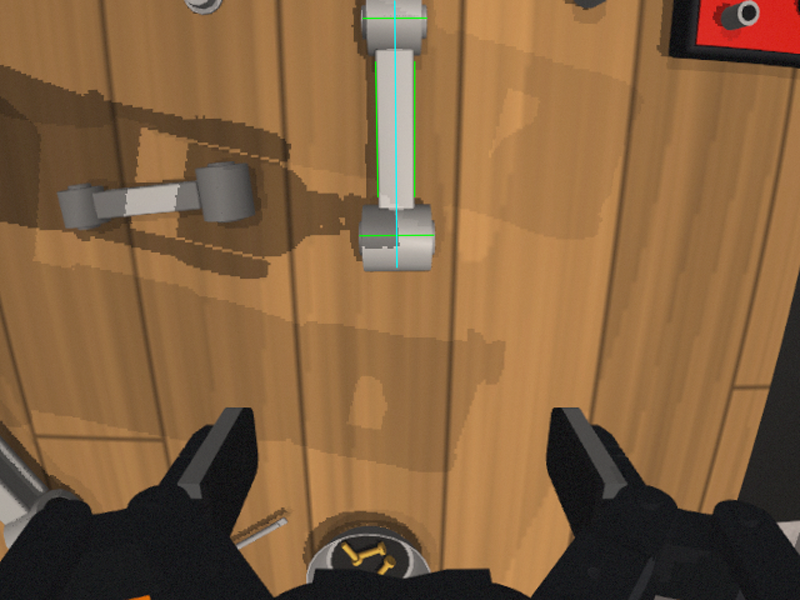

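The large eye is now on the bracket axis and the small eye is about 13.5 mm to +x. I'll straddle the small eye and push it across.

Emit:
{"method": "carry_out", "body": {"increments": [{"tx":4,"ty":0,"tz":2,"roll":0,"claw":1},{"tx":4,"ty":-0.3,"tz":3,"roll":0,"claw":1},{"tx":4,"ty":0,"tz":3,"roll":0,"claw":1},{"tx":4,"ty":0,"tz":3,"roll":0,"claw":1},{"tx":0,"ty":0,"tz":4,"roll":0,"claw":1},{"tx":0,"ty":0,"tz":4,"roll":0,"claw":1},{"tx":0,"ty":0,"tz":3.5,"roll":0,"claw":1},{"tx":0,"ty":0,"tz":2.5,"roll":0,"claw":1},{"tx":0,"ty":0,"tz":1.2,"roll":0,"claw":1},{"tx":0,"ty":0,"tz":0,"roll":0,"claw":1}]}}

```text
t: 7.5
tcp_pos: [595.7, 47.1, -2.8]
eef_rot: [-0.001, 0.705, 0.709, -0.001]
ft_force: [0.2, 0.1, 0.4]
finger_gap: 85.6
gripper_force: 0.0
```

Run:
```python
from h import *
go(598.5,47,5,1.58)
```

```text
t 7.5 tcp [595.7  47.1  -2.8] yaw 1.576 gap 85.6 F [0.2 0.1 0.4]
tx -0.01 ty 0.28 tz -0.78 roll -0.004
```

Emit:
{"method": "carry_out", "body": {"increments": [{"tx":0,"ty":-0.8,"tz":-0.7,"roll":0,"claw":1},{"tx":0,"ty":-0.6,"tz":0,"roll":-0.02,"claw":1},{"tx":0,"ty":-0.4,"tz":0,"roll":-0.02,"claw":1},{"tx":0,"ty":-0.4,"tz":0,"roll":-0.02,"claw":1},{"tx":0,"ty":-0.4,"tz":0,"roll":-0.02,"claw":1},{"tx":0,"ty":-0.5,"tz":0,"roll":-0.01,"claw":1},{"tx":0,"ty":0,"tz":0,"roll":0,"claw":1}]}}

```text
t: 8.2
tcp_pos: [565.2, 46.1, 6.3]
eef_rot: [-0.0, 0.673, 0.74, -0.0]
ft_force: [0.5, -0.0, -0.4]
finger_gap: 85.6
gripper_force: 0.0
```

Run:
```python
from h import *
go(564.4,47,5,1.666)
```

```text
t 8.2 tcp [565.2  46.1   6.3] yaw 1.666 gap 85.6 F [ 0.5 -0.  -0.4]
tx 0.1 ty -0.07 tz 0.13 roll 0.0
```

Emit:
{"method": "carry_out", "body": {"increments": [{"tx":0,"ty":1.0,"tz":0,"roll":0,"claw":1},{"tx":0,"ty":1.1,"tz":0,"roll":0,"claw":1},{"tx":0,"ty":0,"tz":-3,"roll":0,"claw":1},{"tx":0,"ty":0,"tz":-4.5,"roll":0,"claw":1},{"tx":-1,"ty":0,"tz":-4.5,"roll":0,"claw":1},{"tx":-2,"ty":0,"tz":-4.5,"roll":0,"claw":0.5},{"tx":-2,"ty":0,"tz":-4.5,"roll":0,"claw":0},{"tx":-2,"ty":0,"tz":-4.5,"roll":0,"claw":-0.5},{"tx":-2,"ty":0,"tz":-1,"roll":0,"claw":-0.5},{"tx":0,"ty":0,"tz":0,"roll":0,"claw":-0.5}]}}

```text
t: 9.2
tcp_pos: [595.5, -43.5, 273.1]
eef_rot: [0.001, 0.674, 0.739, 0.001]
ft_force: [0.4, 0.5, -1.1]
finger_gap: 21.3
gripper_force: 0.0
```

Run:
```python
from h import *
go(604.9,-162.5,12,1.666)
C=pose(577.4,126.2,.095); L=C@pose(0,-81,0); L[:3,3]
p=snapshot('wrist'); overlay(p,L,C,'w4',160,0,320,480,1.25)
p2=snapshot('top'); overlay(p2,L,C,'t4',250,160,140,70,5)
a=cv2.imread('pics/w4.png'); b=cv2.imread('pics/t4.png'); 
b=cv2.resize(b,(400,200)); o=np.zeros((600,800,3),np.uint8); o[:,:400]=a; o[:200,400:]=b
cv2.imwrite('pics/c4.png',o)
```

```text
t 9.2 tcp [595.5 -43.5 273.1] yaw 1.663 gap 21.3 F [ 0.4  0.5 -1.1]
tx -11.94 ty -0.17 tz 26.11 roll -0.003
```

View pics/c4.png

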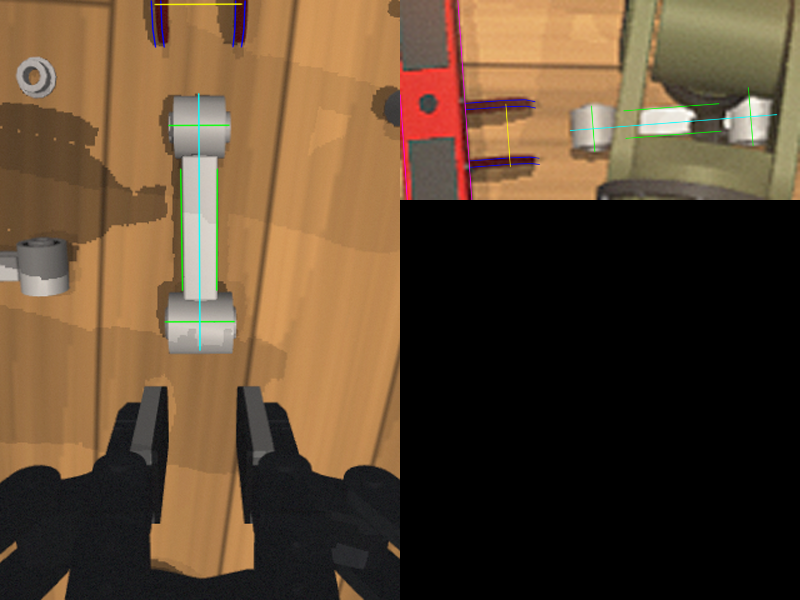

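Alignment is excellent: the small eye's sleeve is at (199,125), centred on the ears at (160,20) and (238,20). I'll go behind the large eye with the fingers 21 mm apart and push straight.

Emit:
{"method": "carry_out", "body": {"increments": [{"tx":-4,"ty":0,"tz":1,"roll":0,"claw":-0.5},{"tx":-4,"ty":0,"tz":2,"roll":0,"claw":-0.5},{"tx":-4,"ty":-0.2,"tz":3,"roll":-0.003,"claw":-0.5},{"tx":0,"ty":0,"tz":4.5,"roll":0,"claw":-0.5},{"tx":0,"ty":0,"tz":4.5,"roll":0,"claw":-0.5},{"tx":0,"ty":0,"tz":4.5,"roll":0,"claw":-0.5},{"tx":0,"ty":0,"tz":3.5,"roll":0,"claw":-0.5},{"tx":0,"ty":0,"tz":2,"roll":0,"claw":-0.5},{"tx":0,"ty":0,"tz":1,"roll":0,"claw":-0.5},{"tx":0,"ty":0,"tz":0,"roll":0,"claw":-0.5}]}}

```text
t: 10.3
tcp_pos: [603.8, -160.1, 9.5]
eef_rot: [-0.002, 0.671, 0.741, -0.001]
ft_force: [-0.1, 0.1, 0.0]
finger_gap: 21.1
gripper_force: 0.0
```

```bash
cat >> h.py <<'E'
CP=pose(577.4,126.2,.095)
def goC(y,x=0):
    q=tf(CP,[x,y,12]); go(*q,.095+np.pi/2)
    p=tool()[0]; print('tool in C',(np.linalg.inv(CP)@np.r_[p,1])[:3].round(1))
E
python3 -c "
from h import *
goC(-221)"
```

```text
t 10.3 tcp [ 603.8 -160.1    9.5] yaw 1.669 gap 21.1 F [-0.1  0.1  0. ]
tx 6.65 ty 0.12 tz -0.25 roll 0.004
tool in C [  -0.9 -287.6    9.5]
```

Emit:
{"method": "carry_out", "body": {"increments": [{"tx":0.8,"ty":0.1,"tz":-0.2,"roll":0.003,"claw":-0.5},{"tx":0.6,"ty":0,"tz":0,"roll":0,"claw":-0.5},{"tx":0.4,"ty":0,"tz":0,"roll":0,"claw":-0.5},{"tx":0.4,"ty":0,"tz":0,"roll":0,"claw":-0.5},{"tx":0.5,"ty":0,"tz":0,"roll":0,"claw":-0.5},{"tx":0.5,"ty":0,"tz":0,"roll":0,"claw":-0.5},{"tx":0.5,"ty":0,"tz":0,"roll":0,"claw":-0.5},{"tx":0.5,"ty":0,"tz":0,"roll":0,"claw":-0.5},{"tx":0.5,"ty":0,"tz":0,"roll":0,"claw":-0.5},{"tx":0.5,"ty":0,"tz":0,"roll":0,"claw":-0.5},{"tx":0.5,"ty":0,"tz":0,"roll":0,"claw":-0.5},{"tx":0,"ty":0,"tz":0,"roll":0,"claw":-0.5}]}}

```text
t: 11.5
tcp_pos: [600.6, -104.1, 14.1]
eef_rot: [0.001, 0.673, 0.74, 0.0]
ft_force: [0.1, -0.6, -0.5]
finger_gap: 21.4
gripper_force: 0.1
```

Run:
```python
from h import *
goC(-186)
y=(np.linalg.inv(CP)@np.r_[tool()[0],1])[1]
L=CP@pose(0,y+11+175,0); print(y+186)
p=snapshot('top'); s=snapshot('scene')
overlay(p,L,CP,'a',260,170,100,60,8); overlay(s,L,CP,'b',300,235,100,75,8)
a=cv2.resize(cv2.imread('pics/a.png'),(480,288),interpolation=3); b=cv2.imread('pics/b.png')
p=snapshot('wrist'); overlay(p,L,CP,'c',180,0,280,280,1); c=cv2.imread('pics/c.png')
o=np.zeros((600,800,3),np.uint8); o[:288,:480]=a; o[:280,500:780]=c; b=cv2.resize(b,(416,312)); o[288:,:416]=b
cv2.imwrite('pics/c5.png',o)
```

```text
t 11.5 tcp [ 600.6 -104.1   14.1] yaw 1.666 gap 21.4 F [ 0.1 -0.6 -0.5]
tx 4.55 ty -0.12 tz 0.21 roll 0.0
tool in C [   1.2 -231.5   14.1]
-45.48993701226678
```

View pics/c5.png

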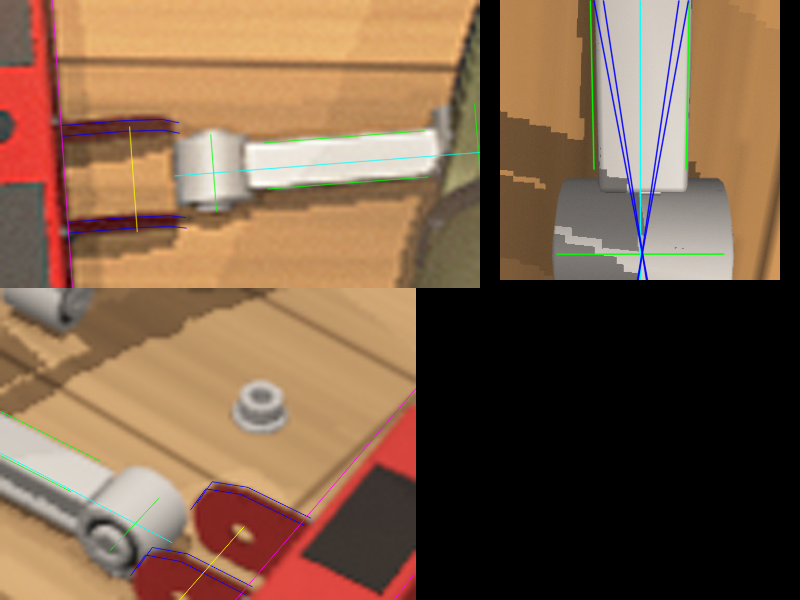

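All views agree: the sleeve is about 1 mm to +x and just outside the mouth, with the ears at (180,130) and (185,222). Side clearance is only 2 mm, so I'll measure from close above by edge profiles before entering.

Emit:
{"method": "carry_out", "body": {"increments": [{"tx":-1,"ty":0,"tz":0,"roll":0,"claw":-0.5},{"tx":-0.5,"ty":0,"tz":-3,"roll":0,"claw":-0.5},{"tx":0,"ty":0,"tz":-4.5,"roll":0,"claw":-0.5},{"tx":2,"ty":0,"tz":-4.4,"roll":0,"claw":-0.5},{"tx":2.5,"ty":0,"tz":-4,"roll":0,"claw":-0.5},{"tx":2.5,"ty":0,"tz":-4,"roll":0,"claw":-0.5},{"tx":3,"ty":0,"tz":-2,"roll":0,"claw":-0.5},{"tx":3,"ty":0,"tz":0,"roll":0,"claw":-0.5},{"tx":0,"ty":0,"tz":0,"roll":0,"claw":-0.5}]}}

```text
t: 12.55
tcp_pos: [589.2, 12.4, 233.1]
eef_rot: [0.0, 0.672, 0.741, 0.001]
ft_force: [0.6, -0.1, 0.4]
finger_gap: 21.9
gripper_force: 0.0
```

```bash
cat >> h.py <<'E'
def prof(p,ys,z,x0,x1,ch,step=.5):
    "mean channel profile along C x at given y list"
    xs=np.arange(x0,x1,step); P=np.array([[[x,y,z] for x in xs] for y in ys]).reshape(-1,3)
    q=proj(p,tf(CP,P)).astype(np.float32); im=p['image'].astype(np.float32)
    v=im[:,:,0]-im[:,:,1] if ch=='rg' else (im[:,:,2]-im[:,:,0] if ch=='br' else im.mean(2))
    return xs,cv2.remap(v,q[:,:1],q[:,1:],cv2.INTER_LINEAR).reshape(len(ys),-1).mean(0)
E
cat > m.py <<'E'
from h import *
goC(-186)
p=snapshot('wrist'); np.save('p.npy',p,allow_pickle=True)
def rep(n,ys,z,x0,x1,ch):
    xs,v=prof(p,ys,z,x0,x1,ch,1); print(n,'\n',' '.join(f'{int(x)}:{int(a)}' for x,a in zip(xs,v)))
rep('ear top rg',np.arange(-5,12,2),50,-40,40,'rg')
rep('sleeve br',np.arange(-47,-40,1),33,-32,32,'br')
rep('arm br',np.arange(-130,-90,2),38,-24,24,'br')
E
python3 m.py
```

```text
t 12.55 tcp [589.2  12.4 233.1] yaw 1.669 gap 21.9 F [ 0.6 -0.1  0.4]
tx -7.16 ty -0.12 tz 22.11 roll 0.003
tool in C [   1.  -114.4  233.1]
ear top rg 
 -40:45 -39:45 -38:45 -37:45 -36:44 -35:36 -34:27 -33:26 -32:26 -31:26 -30:26 -29:27 -28:29 -27:47 -26:51 -25:54 -24:56 -23:58 -22:63 -21:63 -20:61 -19:51 -18:43 -17:46 -16:46 -15:45 -14:44 -13:44 -12:44 -11:45 -10:45 -9:45 -8:44 -7:43 -6:42 -5:42 -4:41 -3:41 -2:42 -1:43 0:45 1:45 2:46 3:47 4:48 5:47 6:47 7:46 8:46 9:46 10:46 11:43 12:33 13:26 14:26 15:26 16:26 17:25 18:25 19:25 20:25 21:24 22:24 23:37 24:49 25:48 26:47 27:50 28:53 29:56 30:58 31:60 32:51 33:43 34:43 35:43 36:43 37:43 38:43 39:42
sleeve br 
 -32:-100 -31:-101 -30:-101 -29:-102 -28:-102 -27:-91 -26:-66 -25:-57 -24:-54 -23:-53 -22:-53 -21:-43 -20:-12 -19:-10 -18:-6 -17:-12 -16:-14 -15:-15 -14:-15 -13:-15 -12:-15 -11:-15 -10:-15 -9:-15 -8:-15 -7:-15 -6:-15 -5:-15 -4:-15 -3:-15 -2:-15 -1:-15 0:-15 1:-15 2:-16 3:-15 4:-15 5:-15 6:-15 7:-15 8:-15 9:-15 10:-15 11:-15 12:-15 13:-15 14:-15 15:-15 16:-16 17:-15 18:-15 19:-14 20:-11 21:-12 22:-12 23:-32 24:-86 25:-87 26:-88 27:-88 28:-89 29:-89 30:-88 31:-88
arm br 
 -24:-96 -23:-97 -22:-97 -21:-97 -20:-96 -19:-86 -18:-66 -17:-56 -16:-55 -15:-54 -14:-53 -13:-53 -12:-36 -11:-13 -10:-13 -9:-14 -8:-15 -7:-16 -6:-16 -5:-16 -4:-16 -3:-16 -2:-16 -1:-16 0:-16 1:-16 2:-16 3:-16 4:-16 5:-16 6:-16 7:-16 8:-16 9:-16 10:-16 11:-16 12:-16 13:-15 14:-42 15:-82 16:-84 17:-86 18:-88 19:-89 20:-90 21:-91 22:-94 23:-95
```

```bash
cat > e.py <<'E'
from h import *
def ears(p,ys,z=50):
    for y in ys:
        xs,v=prof(p,[y-1,y,y+1],z,-42,42,'m',.1); _,r=prof(p,[y-1,y,y+1],z,-42,42,'rg',.1)
        im=p['image'].astype(float)
        xs,g=prof(p,[y-1,y,y+1],z,-42,42,'m',.1); d=np.gradient(cv2.GaussianBlur(r.reshape(1,-1),(0,0),4).ravel())
        o=[]
        for a,b,s in [(-40,-30,-1),(-31,-24,1),(-23,-15,-1),(8,16,-1),(19,27,1),(28,36,-1)]:
            k=(xs>a)&(xs<b); o.append(round(float(xs[k][np.argmax(s*d[k])]),1))
        print('ear y',y,o,proj(p,tf(CP,[0,y,z])).round()[0])
def link(p,specs):
    for n,y,z,h in specs:
        xs,v=prof(p,[y-2,y-1,y,y+1,y+2],z,-h-9,h+9,'br',.1); d=np.gradient(cv2.GaussianBlur(v.reshape(1,-1),(0,0),4).ravel())
        l=xs<0; a=xs[l][np.argmax(d[l])]; b=xs[~l][np.argmin(d[~l])]; print(n,y,round(a,1),round(b,1),'mid',round((a+b)/2,2))
if __name__=='__main__':
    p=np.load('p.npy',allow_pickle=True).item()
    ears(p,[0,6,12,18,24]); link(p,[('sleeve',-44,33,22),('arm',-80,38,13),('arm',-100,38,13),('arm',-140,38,13),('big',-193,38,28)])
E
python3 e.py
```

```text
ear y 0 [-34.3, -27.5, -19.0, 11.0, 23.1, 32.2] [320.  63.]
ear y 6 [-35.6, -27.5, -19.3, 11.7, 22.9, 32.0] [320.  54.]
ear y 12 [-35.4, -27.5, -19.5, 12.3, 22.8, 31.5] [320.  46.]
ear y 18 [-34.5, -27.8, -19.3, 10.7, 22.6, 31.5] [320.  37.]
ear y 24 [-34.3, -27.8, -19.3, 11.3, 22.5, 31.8] [320.  28.]
sleeve -44 -26.8 23.4 mid -1.7
arm -80 -11.8 14.1 mid 1.15
arm -100 -11.8 14.3 mid 1.25
arm -140 -11.7 14.1 mid 1.2
big -193 -26.6 29.2 mid 1.3
```

Run:
```python
from h import *
p=snapshot('top')
im=p['image'].astype(np.float32); rg=im[:,:,0]-im[:,:,1]
for yl,s,z in [(36,1,55),(96,-1,55)]:
    X=[];Y=[]
    for x in list(range(-140,-40,4))+list(range(60,184,4)):
        ys=np.arange(yl-12,yl+12,.2); q=proj(p,tf(CP,np.c_[np.full(len(ys),x),ys,np.full(len(ys),z)])).astype(np.float32)
        v=cv2.GaussianBlur(cv2.remap(rg,q[:,:1],q[:,1:],cv2.INTER_CUBIC).reshape(1,-1),(0,0),4).ravel(); d=s*np.gradient(v)
        X.append(x);Y.append(ys[np.argmax(d)])
    X=np.array(X);Y=np.array(Y);f=np.polyfit(X,Y,1);k=abs(Y-np.polyval(f,X))<2; f=np.polyfit(X[k],Y[k],1); print(f,k.sum(),len(X),np.std(Y[k]-np.polyval(f,X[k])))
```

```text
[1.03307955e-02 4.02598679e+01] 49 56 0.8764029718760724
[8.22343750e-03 9.72460598e+01] 49 56 0.4680842142527986
```

The link sits about 1.4 mm to -x of the ears' mid-line and the ears' true yaw is about 0.105. I'll update the bracket frame and nudge both eyes by straddling.

```bash
python3 - <<'E'
s=open('h.py').read()
s=s.replace("CP=pose(577.4,126.2,.095)","CP=pose(577.4,126.2,.095)@pose(2.3,0,.01)").replace("12]); go(*q,.095+np.pi/2)","5]); go(*q,.105+np.pi/2)")
open('h.py','w').write(s)
E
python3 -c "
from h import *
goC(-48,5)
p=np.load('p.npy',allow_pickle=True).item()
from e import *
ears(p,[0,8,16,24]); link(p,[('hous',-44,42,18),('arm',-80,38,13),('arm',-140,38,13),('big',-193,38,28)])"
```

```text
t 12.65 tcp [589.3   9.9 232.1] yaw 1.667 gap 21.5 F [ 0.1  0.4 -0.2]
tx 6.9 ty 0.7 tz 22.71 roll -0.009
tool in C [  -2.7 -116.9  232.1]
ear y 0 [-36.6, -29.8, -21.3, 8.7, 20.9, 29.9] [323.  63.]
ear y 8 [-37.8, -29.7, -21.3, 9.5, 20.6, 29.4] [323.  51.]
ear y 16 [-37.2, -29.6, -21.5, 10.0, 20.5, 29.3] [323.  40.]
ear y 24 [-36.4, -29.8, -21.4, 9.3, 20.5, 29.7] [323.  28.]
hous -44 -22.8 20.0 mid -1.4
arm -80 -14.9 11.0 mid -1.95
arm -140 -15.4 10.4 mid -2.5
big -193 -30.9 24.9 mid -3.0
```

Emit:
{"method": "carry_out", "body": {"increments": [{"tx":2.3,"ty":0.3,"tz":0,"roll":-0.009,"claw":1},{"tx":2.3,"ty":0.2,"tz":1,"roll":0,"claw":1},{"tx":2.3,"ty":0.2,"tz":2,"roll":0,"claw":1},{"tx":0,"ty":0,"tz":3,"roll":0,"claw":1},{"tx":0,"ty":0,"tz":4,"roll":0,"claw":1},{"tx":0,"ty":0,"tz":4,"roll":0,"claw":1},{"tx":0,"ty":0,"tz":4,"roll":0,"claw":1},{"tx":0,"ty":0,"tz":3,"roll":0,"claw":1},{"tx":0,"ty":0,"tz":1.5,"roll":0,"claw":1},{"tx":0,"ty":0.8,"tz":0,"roll":0,"claw":1},{"tx":0,"ty":0,"tz":0,"roll":0,"claw":1}]}}

```text
t: 13.75
tcp_pos: [599.0, 79.9, 8.7]
eef_rot: [0.001, 0.67, 0.743, 0.001]
ft_force: [-0.0, 0.4, -0.3]
finger_gap: 85.3
gripper_force: 0.0
```

Run:
```python
from h import *
for i in range(4): goC(-48,20.75); snapshot('top')
```

```text
t 13.75 tcp [599.   79.9   8.7] yaw 1.674 gap 85.3 F [-0.   0.4 -0.3]
tx 0.03 ty 0.64 tz 0.37 roll -0.002
tool in C [ 14.3 -48.3   8.7]
t 13.8 tcp [598.8  80.1   9.1] yaw 1.674 gap 85.7 F [-0.2 -0.3 -0.5]
tx 0.01 ty 0.66 tz 0.41 roll -0.001
tool in C [ 14.2 -48.1   9.1]
t 13.85 tcp [598.5  80.2   9.1] yaw 1.675 gap 85.3 F [ 0.5  0.3 -0.5]
tx -0.0 ty 0.69 tz 0.41 roll -0.001
tool in C [ 13.9 -48.    9.1]
t 13.9 tcp [598.2  80.3   9. ] yaw 1.675 gap 85.3 F [-0.3  0.5  0.1]
tx -0.02 ty 0.72 tz 0.4 roll -0.001
tool in C [ 13.6 -47.8   9. ]
```

Emit:
{"method": "carry_out", "body": {"increments": [{"tx":0,"ty":0.3,"tz":0.3,"roll":0,"claw":1},{"tx":0,"ty":0.25,"tz":0,"roll":0,"claw":1},{"tx":0,"ty":0.15,"tz":0,"roll":0,"claw":1},{"tx":0,"ty":0,"tz":0,"roll":0,"claw":1},{"tx":0,"ty":-2.2,"tz":0,"roll":0,"claw":1},{"tx":0,"ty":0,"tz":-4,"roll":0,"claw":1},{"tx":0,"ty":0,"tz":-3,"roll":0,"claw":1},{"tx":-4.9,"ty":0,"tz":0,"roll":0,"claw":1},{"tx":-4.8,"ty":0,"tz":0,"roll":0,"claw":1},{"tx":-4.8,"ty":0,"tz":0,"roll":0,"claw":1},{"tx":0,"ty":0,"tz":4,"roll":0,"claw":1},{"tx":0,"ty":0,"tz":3,"roll":0,"claw":1}]}}

```text
t: 15.15
tcp_pos: [597.3, -67.0, 3.3]
eef_rot: [0.0, 0.67, 0.742, 0.0]
ft_force: [-0.0, 0.4, 0.2]
finger_gap: 85.7
gripper_force: 0.0
```

Emit:
{"method": "carry_out", "body": {"increments": [{"tx":0,"ty":0.8,"tz":0,"roll":0,"claw":1},{"tx":0,"ty":0,"tz":0,"roll":0,"claw":1},{"tx":0,"ty":0,"tz":0,"roll":0,"claw":1}]}}

```text
t: 15.45
tcp_pos: [606.6, -64.4, 6.3]
eef_rot: [0.001, 0.669, 0.743, 0.001]
ft_force: [-0.4, 0.4, 0.2]
finger_gap: 85.4
gripper_force: 0.0
```

Run:
```python
from h import *
for i in range(3): goC(-193,14.75); snapshot('top')
```

```text
t 15.45 tcp [606.6 -64.4   6.3] yaw 1.675 gap 85.4 F [-0.4  0.4  0.2]
tx -0.04 ty 0.8 tz 0.13 roll -0.0
tool in C [   6.8 -192.6    6.3]
t 15.5 tcp [606.4 -64.4   6.2] yaw 1.675 gap 85.4 F [-0.  -0.   0.6]
tx -0.04 ty 0.82 tz 0.12 roll -0.0
tool in C [   6.6 -192.6    6.2]
t 15.55 tcp [606.2 -64.4   6. ] yaw 1.675 gap 85.5 F [-0.8 -0.3 -0.1]
tx -0.04 ty 0.84 tz 0.1 roll -0.0
tool in C [   6.3 -192.5    6. ]
```

Now +0.8, back off, rise, and move to the viewing pose at C y ≈ -115.

Emit:
{"method": "carry_out", "body": {"increments": [{"tx":0,"ty":0.3,"tz":0,"roll":0,"claw":1},{"tx":0,"ty":0.3,"tz":0,"roll":0,"claw":1},{"tx":0,"ty":0.2,"tz":0,"roll":0,"claw":1},{"tx":0,"ty":0,"tz":0,"roll":0,"claw":1},{"tx":0,"ty":-1.4,"tz":0,"roll":0,"claw":1},{"tx":0,"ty":0,"tz":-4,"roll":0,"claw":1},{"tx":1,"ty":0,"tz":-4.5,"roll":0,"claw":1},{"tx":2,"ty":0,"tz":-4.5,"roll":0,"claw":1},{"tx":2,"ty":0,"tz":-4.5,"roll":0,"claw":0.5},{"tx":2,"ty":0,"tz":-4,"roll":0,"claw":0},{"tx":0.8,"ty":0,"tz":-1.5,"roll":0,"claw":-0.5},{"tx":0,"ty":0,"tz":0,"roll":0,"claw":-0.5}]}}

```text
t: 16.8
tcp_pos: [592.0, 13.4, 237.1]
eef_rot: [0.002, 0.669, 0.743, 0.002]
ft_force: [-0.2, 0.4, -0.2]
finger_gap: 28.3
gripper_force: 0.0
```

```bash
cat > v.py <<'E'
from e import *
import sys
ye=float(sys.argv[1])
p=snapshot('wrist'); np.save('p.npy',p,allow_pickle=True); goC(-288)
ears(p,[0,8,16,24]); link(p,[('hous',ye,42,18),('arm',ye-36,38,13),('arm',ye-66,38,13),('arm',ye-96,38,13),('big',ye-150,38,28)])
xs,v=prof(p,[ye-2,ye,ye+2],33,-32,32,'br',1); print([int(a) for a in v[6:14]],[int(a) for a in v[50:60]])
E
python3 v.py -43
```

```text
t 16.85 tcp [591.5  12.7 234.8] yaw 1.676 gap 21.9 F [ 0.1  0.3 -0.2]
tx -17.37 ty 0.02 tz 22.98 roll -0.0
tool in C [-2.000e-01 -1.143e+02  2.348e+02]
ear y 0 [-36.5, -29.8, -21.2, 9.4, 21.2, 29.7] [320.  64.]
ear y 8 [-37.7, -29.6, -21.3, 10.1, 21.0, 30.0] [320.  53.]
ear y 16 [-36.7, -29.6, -21.3, 10.7, 20.9, 29.5] [320.  41.]
ear y 24 [-36.3, -29.9, -21.2, 9.4, 21.0, 29.8] [320.  30.]
hous -43.0 -22.1 20.5 mid -0.8
arm -79.0 -13.9 12.1 mid -0.9
arm -109.0 -20.4 12.0 mid -4.2
arm -139.0 -14.1 11.9 mid -1.1
big -193.0 -32.8 26.8 mid -3.0
[-54, -53, -53, -45, -11, -6, -7, -13] [-10, -12, -16, -48, -84, -89, -89, -89, -89, -89]
```

Now it is parallel within 0.003 rad and 0.9 mm off centre, with 1.1 mm clearance on the tighter side, which will pass. I'll go behind and push gently.

Emit:
{"method": "carry_out", "body": {"increments": [{"tx":-4.5,"ty":0,"tz":0,"roll":0,"claw":-0.5},{"tx":-4.5,"ty":0,"tz":0,"roll":0,"claw":-0.5},{"tx":-4.5,"ty":0,"tz":1,"roll":0,"claw":-0.5},{"tx":-3.5,"ty":0,"tz":3,"roll":0,"claw":-0.5},{"tx":0,"ty":0,"tz":4.5,"roll":0,"claw":-0.5},{"tx":0,"ty":0,"tz":4.5,"roll":0,"claw":-0.5},{"tx":0,"ty":0,"tz":4.5,"roll":0,"claw":-0.5},{"tx":0,"ty":0,"tz":3,"roll":0,"claw":-0.5},{"tx":0,"ty":0,"tz":1.5,"roll":0,"claw":-0.5},{"tx":0,"ty":0,"tz":0,"roll":0,"claw":-0.5},{"tx":0,"ty":0,"tz":0,"roll":0,"claw":-0.5}]}}

```text
t: 17.95
tcp_pos: [609.4, -157.1, 15.2]
eef_rot: [0.0, 0.669, 0.743, 0.0]
ft_force: [-0.5, 1.0, 1.2]
finger_gap: 21.0
gripper_force: 0.0
```

Run:
```python
from h import *
for i in range(2): goC(-232,-.5); snapshot('top')
```

```text
t 17.95 tcp [ 609.4 -157.1   15.2] yaw 1.675 gap 21.0 F [-0.5  1.   1.2]
tx 5.31 ty -0.04 tz 1.02 roll -0.001
tool in C [-2.000e-01 -2.851e+02  1.520e+01]
t 18.0 tcp [ 609.7 -157.1   15.9] yaw 1.675 gap 21.2 F [ 0.4 -0.   0.6]
tx 5.31 ty -0.07 tz 1.09 roll -0.001
tool in C [ 1.000e-01 -2.851e+02  1.590e+01]
```

Emit:
{"method": "carry_out", "body": {"increments": [{"tx":1.0,"ty":-0.05,"tz":0.3,"roll":0,"claw":-0.5},{"tx":1.0,"ty":0,"tz":0,"roll":0,"claw":-0.5},{"tx":1.0,"ty":0,"tz":0,"roll":0,"claw":-0.5},{"tx":1.0,"ty":0,"tz":0,"roll":0,"claw":-0.5},{"tx":0.6,"ty":0,"tz":0,"roll":0,"claw":-0.5},{"tx":0.4,"ty":0,"tz":0,"roll":0,"claw":-0.5},{"tx":0.4,"ty":0,"tz":0,"roll":0,"claw":-0.5},{"tx":0.4,"ty":0,"tz":0,"roll":0,"claw":-0.5},{"tx":0.4,"ty":0,"tz":0,"roll":0,"claw":-0.5},{"tx":0.3,"ty":0,"tz":0,"roll":0,"claw":-0.5},{"tx":0.3,"ty":0,"tz":0,"roll":0,"claw":-0.5}]}}

```text
t: 19.15
tcp_pos: [601.4, -89.2, 11.4]
eef_rot: [0.0, 0.669, 0.743, -0.0]
ft_force: [1.4, -4.1, 0.3]
finger_gap: 21.2
gripper_force: 2.2
```

Emit:
{"method": "carry_out", "body": {"increments": [{"tx":0.3,"ty":0,"tz":0,"roll":0,"claw":-0.5},{"tx":0.3,"ty":0,"tz":0,"roll":0,"claw":-0.5},{"tx":0.3,"ty":0,"tz":0,"roll":0,"claw":-0.5}]}}

```text
t: 19.45
tcp_pos: [600.5, -80.0, 11.4]
eef_rot: [0.0, 0.669, 0.743, 0.0]
ft_force: [0.9, -4.6, 1.0]
finger_gap: 21.6
gripper_force: 2.3
```

Emit:
{"method": "carry_out", "body": {"increments": [{"tx":0.3,"ty":0,"tz":0,"roll":0,"claw":-0.5},{"tx":0.3,"ty":0,"tz":0,"roll":0,"claw":-0.5},{"tx":0.3,"ty":0,"tz":0,"roll":0,"claw":-0.5},{"tx":0.2,"ty":0,"tz":0,"roll":0,"claw":-0.5},{"tx":0,"ty":0,"tz":0,"roll":0,"claw":-0.5},{"tx":-1.2,"ty":0,"tz":0,"roll":0,"claw":-0.5},{"tx":-1,"ty":0,"tz":-3,"roll":0,"claw":-0.5},{"tx":0,"ty":0,"tz":-4.5,"roll":0,"claw":-0.5},{"tx":2.5,"ty":0,"tz":-4.3,"roll":0,"claw":-0.5},{"tx":3,"ty":0,"tz":-4,"roll":0,"claw":-0.5},{"tx":3,"ty":0,"tz":-4,"roll":0,"claw":-0.5},{"tx":3,"ty":0,"tz":-3,"roll":0,"claw":-0.5}]}}

```text
t: 20.65
tcp_pos: [589.6, 23.8, 242.1]
eef_rot: [0.001, 0.67, 0.743, 0.001]
ft_force: [-0.3, -0.4, -0.4]
finger_gap: 21.7
gripper_force: 0.0
```

Emit:
{"method": "carry_out", "body": {"increments": [{"tx":2.5,"ty":0,"tz":0,"roll":0,"claw":-0.5},{"tx":0,"ty":0,"tz":0,"roll":0,"claw":-0.5},{"tx":0,"ty":0,"tz":0,"roll":0,"claw":-0.5}]}}

```text
t: 20.95
tcp_pos: [587.0, 47.8, 238.9]
eef_rot: [-0.0, 0.669, 0.743, -0.0]
ft_force: [-1.3, 0.1, -1.3]
finger_gap: 21.5
gripper_force: 0.0
```

```bash
cat > y.py <<'E'
from h import *
p=snapshot('wrist'); np.save('p.npy',p,allow_pickle=True); goC(-186)
def yprof(n,xs,z,y0,y1,ch):
    ys=np.arange(y0,y1,1.); im=p['image'].astype(np.float32)
    v=im[:,:,0]-im[:,:,1] if ch=='rg' else im[:,:,2]-im[:,:,0]
    P=np.array([[x,y,z] for x in xs for y in ys]); q=proj(p,tf(CP,P)).astype(np.float32)
    r=cv2.remap(v,q[:,:1],q[:,1:],1).reshape(len(xs),-1).mean(0); print(n,q[0].round(),' '.join(f'{int(a)}:{int(b)}' for a,b in zip(ys,r)))
yprof('beam front z55 rg',[-15,-10,-5,0,5,10,15],55,20,50,'rg')
yprof('ear L z22 nose rg',[-29,-28],22,-45,-15,'rg'); yprof('ear R nose rg',[28,29],22,-45,-15,'rg')
yprof('small housing z22 br',[-8,-4,0,4,8],22,0,40,'br')
yprof('large back z25 br',[-15,-8,0,8,15],25,-195,-150,'br')
E
python3 y.py
```

```text
t 21.0 tcp [587.   47.4 238.7] yaw 1.675 gap 21.3 F [-0.1 -0.7 -0.7]
tx -10.66 ty 0.11 tz 23.37 roll -0.001
tool in C [ -1.  -79.4 238.7]
beam front z55 rg [303.  85.] 20:41 21:39 22:35 23:34 24:34 25:34 26:34 27:34 28:34 29:34 30:34 31:35 32:35 33:35 34:35 35:49 36:54 37:53 38:59 39:79 40:102 41:129 42:138 43:149 44:160 45:169 46:164 47:130 48:100 49:100
ear L z22 nose rg [289. 166.] -45:28 -44:28 -43:28 -42:27 -41:28 -40:28 -39:29 -38:29 -37:28 -36:27 -35:40 -34:49 -33:50 -32:49 -31:50 -30:49 -29:48 -28:48 -27:47 -26:47 -25:47 -24:49 -23:55 -22:56 -21:57 -20:56 -19:55 -18:55 -17:55 -16:58
ear R nose rg [355. 166.] -45:44 -44:44 -43:44 -42:44 -41:44 -40:43 -39:44 -38:45 -37:43 -36:44 -35:43 -34:43 -33:44 -32:44 -31:44 -30:41 -29:39 -28:38 -27:38 -26:39 -25:46 -24:56 -23:58 -22:60 -21:55 -20:60 -19:57 -18:58 -17:58 -16:57
small housing z22 br [313. 112.] 0:-12 1:-12 2:-12 3:-11 4:-12 5:-11 6:-11 7:-10 8:-9 9:-8 10:-8 11:-16 12:-48 13:-75 14:-93 15:-95 16:-95 17:-94 18:-94 19:-95 20:-94 21:-95 22:-92 23:-87 24:-81 25:-81 26:-81 27:-80 28:-81 29:-80 30:-80 31:-81 32:-80 33:-81 34:-81 35:-81 36:-80 37:-78 38:-59 39:-54
large back z25 br [307. 323.] -195:-87 -194:-87 -193:-86 -192:-87 -191:-87 -190:-87 -189:-75 -188:-36 -187:-14 -186:-10 -185:-11 -184:-11 -183:-11 -182:-12 -181:-12 -180:-12 -179:-12 -178:-12 -177:-13 -176:-13 -175:-13 -174:-14 -173:-14 -172:-14 -171:-14 -170:-14 -169:-14 -168:-14 -167:-14 -166:-13 -165:-13 -164:-13 -163:-12 -162:-12 -161:-11 -160:-12 -159:-12 -158:-10 -157:-11 -156:-11 -155:-11 -154:-10 -153:-10 -152:-9 -151:-9
```

Run:
```python
from e import *
p=np.load('p.npy',allow_pickle=True).item()
ears(p,[0,10,20,30]); link(p,[('hous',-10,42,18),('arm',-46,38,13),('arm',-100,38,13),('big',-160,38,28)])
xs,v=prof(p,[-13,-11,-9,-7],33,-32,32,'br',1); print([int(a) for a in v[4:14]],[int(a) for a in v[50:60]])
```

```text
ear y 0 [-36.9, -29.7, -21.2, 10.4, 21.0, 29.6] [323. 113.]
ear y 10 [-36.9, -29.4, -21.2, 13.9, 21.0, 29.6] [323.  99.]
ear y 20 [-36.7, -29.6, -21.4, 10.3, 20.8, 29.8] [323.  85.]
ear y 30 [-36.6, -29.6, -21.3, 9.4, 20.8, 29.7] [323.  71.]
hous -10 -22.6 20.6 mid -1.0
arm -46 -13.7 12.1 mid -0.8
arm -100 -14.1 11.9 mid -1.1
big -160 -28.7 27.0 mid -0.85
[-58, -63, -65, -64, -62, -34, -13, -10, -7, -12] [-12, -12, -12, -25, -45, -52, -50, -51, -53, -53]
```

The link is inside the ears and still straight, at x -0.9 mm. The bracket axis is 13.5 mm ahead of the eye: noses, beam front and eye were all measured in the same wrist view. I'll push again, stopping about 1.5 mm short.

Emit:
{"method": "carry_out", "body": {"increments": [{"tx":-4.8,"ty":0,"tz":0,"roll":0,"claw":-0.5},{"tx":-4.8,"ty":0,"tz":0,"roll":0,"claw":-0.5},{"tx":-4.4,"ty":0,"tz":1,"roll":0,"claw":-0.5},{"tx":0,"ty":0,"tz":4.5,"roll":0,"claw":-0.5},{"tx":0,"ty":0,"tz":4.5,"roll":0,"claw":-0.5},{"tx":0,"ty":0,"tz":4.5,"roll":0,"claw":-0.5},{"tx":0,"ty":0,"tz":4.5,"roll":0,"claw":-0.5},{"tx":0,"ty":0,"tz":2.5,"roll":0,"claw":-0.5},{"tx":0,"ty":0,"tz":1.2,"roll":0,"claw":-0.5},{"tx":0,"ty":0,"tz":0,"roll":0,"claw":-0.5},{"tx":0,"ty":0,"tz":0,"roll":0,"claw":-0.5}]}}

```text
t: 22.1
tcp_pos: [602.2, -91.7, 13.6]
eef_rot: [0.001, 0.67, 0.743, 0.0]
ft_force: [0.7, 0.4, 0.6]
finger_gap: 21.6
gripper_force: 0.0
```

Run:
```python
from h import *
for i in range(3): goC(-197.4+12,-.9); snapshot('top')
```

```text
t 22.1 tcp [602.2 -91.7  13.6] yaw 1.674 gap 21.6 F [0.7 0.4 0.6]
tx 3.39 ty -0.05 tz 0.86 roll -0.002
tool in C [  -0.4 -219.3   13.6]
t 22.15 tcp [602.5 -91.7  14.1] yaw 1.674 gap 21.1 F [ 0.4 -0.3 -0.4]
tx 3.39 ty -0.07 tz 0.91 roll -0.001
tool in C [-2.000e-01 -2.193e+02  1.410e+01]
t 22.2 tcp [602.5 -91.5  14.1] yaw 1.675 gap 21.2 F [ 1.2 -0.1 -0.5]
tx 3.37 ty -0.08 tz 0.91 roll -0.001
tool in C [-2.000e-01 -2.191e+02  1.410e+01]
```

Emit:
{"method": "carry_out", "body": {"increments": [{"tx":0.8,"ty":-0.07,"tz":0.2,"roll":0,"claw":-0.5},{"tx":0.8,"ty":0,"tz":0,"roll":0,"claw":-0.5},{"tx":0.4,"ty":0,"tz":0,"roll":0,"claw":-0.5},{"tx":0.3,"ty":0,"tz":0,"roll":0,"claw":-0.5},{"tx":0.3,"ty":0,"tz":0,"roll":0,"claw":-0.5},{"tx":0.3,"ty":0,"tz":0,"roll":0,"claw":-0.5},{"tx":0.3,"ty":0,"tz":0,"roll":0,"claw":-0.5},{"tx":0.2,"ty":0,"tz":0,"roll":0,"claw":-0.5},{"tx":0,"ty":0,"tz":0,"roll":0,"claw":-0.5}]}}

```text
t: 23.15
tcp_pos: [597.4, -57.1, 10.5]
eef_rot: [0.0, 0.669, 0.743, 0.0]
ft_force: [0.7, -2.0, 1.0]
finger_gap: 21.8
gripper_force: 0.8
```

Emit:
{"method": "carry_out", "body": {"increments": [{"tx":-1.2,"ty":0,"tz":0,"roll":0,"claw":-0.5},{"tx":-1,"ty":0,"tz":-3,"roll":0,"claw":-0.5},{"tx":0,"ty":0,"tz":-4.5,"roll":0,"claw":-0.5},{"tx":2.5,"ty":0,"tz":-4.3,"roll":0,"claw":-0.5},{"tx":3,"ty":0,"tz":-4,"roll":0,"claw":-0.5},{"tx":3,"ty":0,"tz":-4,"roll":0,"claw":-0.5},{"tx":3,"ty":0,"tz":-3,"roll":0,"claw":-0.5},{"tx":0.7,"ty":0,"tz":0,"roll":0,"claw":-0.5},{"tx":0,"ty":0,"tz":0,"roll":0,"claw":-0.5},{"tx":0,"ty":0,"tz":0,"roll":0,"claw":-0.5}]}}

```text
t: 24.15
tcp_pos: [586.7, 41.3, 236.9]
eef_rot: [-0.001, 0.67, 0.743, -0.001]
ft_force: [-0.1, -0.4, -0.2]
finger_gap: 21.1
gripper_force: 0.0
```

```bash
sed -i "s/0,40,'br')/10,45,'br')/; s/-195,-150/-185,-160/; s/^p=snapshot.*/&\nprint('cam',(np.linalg.inv(CP)@np.array(p['extrinsics']))[:3,3])/" y.py; python3 y.py
```

```text
t 24.2 tcp [586.7  41.  236.8] yaw 1.674 gap 21.3 F [-0.3 -0.4 -1.1]
tx -10.03 ty 0.21 tz 23.18 roll -0.002
tool in C [ -2.  -85.7 236.8]
cam [ -1.81603744  -3.03927615 378.40413482]
beam front z55 rg [304.  76.] 20:5 21:21 22:33 23:33 24:34 25:33 26:34 27:34 28:34 29:34 30:34 31:33 32:34 33:35 34:44 35:52 36:55 37:56 38:60 39:81 40:109 41:130 42:140 43:149 44:160 45:167 46:166 47:128 48:99 49:99
ear L z22 nose rg [290. 159.] -45:28 -44:29 -43:27 -42:30 -41:41 -40:49 -39:51 -38:49 -37:50 -36:49 -35:50 -34:49 -33:50 -32:50 -31:50 -30:49 -29:46 -28:47 -27:47 -26:47 -25:45 -24:53 -23:55 -22:55 -21:56 -20:55 -19:56 -18:55 -17:55 -16:56
ear R nose rg [357. 159.] -45:44 -44:44 -43:44 -42:44 -41:44 -40:44 -39:43 -38:43 -37:43 -36:44 -35:43 -34:44 -33:44 -32:43 -31:43 -30:42 -29:41 -28:39 -27:39 -26:39 -25:44 -24:58 -23:59 -22:57 -21:60 -20:54 -19:57 -18:59 -17:57 -16:54
small housing z22 br [314.  91.] 10:-13 11:-12 12:-13 13:-12 14:-12 15:-11 16:-11 17:-11 18:-10 19:-10 20:-9 21:-8 22:-8 23:-23 24:-69 25:-80 26:-80 27:-79 28:-80 29:-80 30:-80 31:-80 32:-80 33:-80 34:-80 35:-79 36:-80 37:-70 38:-55 39:-55 40:-56 41:-58 42:-62 43:-78 44:-105
large back z25 br [308. 308.] -185:-87 -184:-86 -183:-86 -182:-86 -181:-86 -180:-86 -179:-86 -178:-86 -177:-81 -176:-48 -175:-13 -174:-11 -173:-11 -172:-11 -171:-11 -170:-12 -169:-11 -168:-11 -167:-12 -166:-13 -165:-12 -164:-13 -163:-13 -162:-13 -161:-13
```

About 2.0 mm remain (eye at 1.6, bracket axis at 3.6). One last small push.

Emit:
{"method": "carry_out", "body": {"increments": [{"tx":-4,"ty":0,"tz":0,"roll":0,"claw":-0.5},{"tx":-4,"ty":0,"tz":0,"roll":0,"claw":-0.5},{"tx":-4,"ty":0.1,"tz":1.3,"roll":0,"claw":-0.5},{"tx":0,"ty":0,"tz":4.5,"roll":0,"claw":-0.5},{"tx":0,"ty":0,"tz":4.5,"roll":0,"claw":-0.5},{"tx":0,"ty":0,"tz":4.5,"roll":0,"claw":-0.5},{"tx":0,"ty":0,"tz":4.5,"roll":0,"claw":-0.5},{"tx":0,"ty":0,"tz":2.5,"roll":0,"claw":-0.5},{"tx":0,"ty":0,"tz":1,"roll":0,"claw":-0.5},{"tx":1.0,"ty":0,"tz":0,"roll":0,"claw":-0.5},{"tx":0,"ty":0,"tz":0,"roll":0,"claw":-0.5},{"tx":0,"ty":0,"tz":0,"roll":0,"claw":-0.5}]}}

```text
t: 25.4
tcp_pos: [600.2, -67.1, 12.1]
eef_rot: [0.001, 0.669, 0.743, 0.001]
ft_force: [0.3, 0.2, 0.4]
finger_gap: 21.4
gripper_force: 0.0
```

Run:
```python
from h import *
for i in range(3): goC(-185.7+2,-.9); snapshot('top')
```

```text
t 25.4 tcp [600.2 -67.1  12.1] yaw 1.675 gap 21.4 F [0.3 0.2 0.4]
tx 1.09 ty -0.11 tz 0.71 roll -0.0
tool in C [   0.2 -194.6   12.1]
t 25.45 tcp [600.2 -67.2  11.9] yaw 1.675 gap 21.4 F [-1.2 -0.3 -0.2]
tx 1.1 ty -0.1 tz 0.69 roll -0.001
tool in C [ 1.000e-01 -1.947e+02  1.190e+01]
t 25.5 tcp [600.  -67.3  11.7] yaw 1.675 gap 21.2 F [0.1 0.2 0.5]
tx 1.11 ty -0.08 tz 0.67 roll -0.001
tool in C [-1.000e-01 -1.948e+02  1.170e+01]
```

Emit:
{"method": "carry_out", "body": {"increments": [{"tx":0.4,"ty":-0.05,"tz":0,"roll":0,"claw":-0.5},{"tx":0.35,"ty":0,"tz":0,"roll":0,"claw":-0.5},{"tx":0.2,"ty":0,"tz":0,"roll":0,"claw":-0.5},{"tx":0.1,"ty":0,"tz":0,"roll":0,"claw":-0.5},{"tx":0.1,"ty":0,"tz":0,"roll":0,"claw":-0.5},{"tx":0,"ty":0,"tz":0,"roll":0,"claw":-0.5},{"tx":0,"ty":0,"tz":0,"roll":0,"claw":-0.5}]}}

```text
t: 26.25
tcp_pos: [597.8, -56.0, 10.4]
eef_rot: [0.0, 0.669, 0.743, 0.0]
ft_force: [1.5, -3.6, 0.5]
finger_gap: 21.3
gripper_force: 1.7
```

Emit:
{"method": "carry_out", "body": {"increments": [{"tx":-1.2,"ty":0,"tz":0,"roll":0,"claw":-0.5},{"tx":-1,"ty":0,"tz":-3,"roll":0,"claw":-0.5},{"tx":0,"ty":0,"tz":-4.5,"roll":0,"claw":-0.5},{"tx":2.5,"ty":0,"tz":-4.3,"roll":0,"claw":-0.5},{"tx":3,"ty":0,"tz":-4,"roll":0,"claw":-0.5},{"tx":3,"ty":0,"tz":-4,"roll":0,"claw":-0.5},{"tx":3,"ty":0,"tz":-3,"roll":0,"claw":-0.5},{"tx":0.5,"ty":0,"tz":0,"roll":0,"claw":-0.5},{"tx":0,"ty":0,"tz":0,"roll":0,"claw":-0.5},{"tx":0,"ty":0,"tz":0,"roll":0,"claw":-0.5}]}}

```text
t: 27.25
tcp_pos: [587.2, 40.8, 237.0]
eef_rot: [-0.001, 0.67, 0.743, -0.001]
ft_force: [0.2, -0.5, -0.4]
finger_gap: 21.3
gripper_force: 0.0
```

```bash
python3 y.py
python3 - <<'E'
from e import *
p=np.load('p.npy',allow_pickle=True).item()
ears(p,[0,20]); link(p,[('arm',-34,38,13),('arm',-90,38,13)])
E
```

```text
t 27.3 tcp [587.3  40.6 236.9] yaw 1.674 gap 21.2 F [ 0.4 -0.4  0.7]
tx -9.98 ty 0.17 tz 23.19 roll -0.002
tool in C [ -1.5 -86.2 236.9]
cam [ -1.31100181  -3.56005951 378.4556165 ]
beam front z55 rg [303.  75.] 20:4 21:3 22:27 23:33 24:33 25:33 26:34 27:34 28:34 29:34 30:34 31:35 32:35 33:37 34:46 35:52 36:53 37:56 38:62 39:80 40:109 41:130 42:139 43:148 44:158 45:168 46:162 47:130 48:99 49:99
ear L z22 nose rg [290. 159.] -45:28 -44:28 -43:37 -42:50 -41:48 -40:48 -39:48 -38:49 -37:50 -36:49 -35:50 -34:50 -33:50 -32:49 -31:49 -30:47 -29:47 -28:48 -27:50 -26:50 -25:46 -24:52 -23:54 -22:54 -21:56 -20:55 -19:56 -18:52 -17:54 -16:55
ear R nose rg [356. 158.] -45:44 -44:44 -43:44 -42:44 -41:43 -40:44 -39:44 -38:44 -37:43 -36:44 -35:44 -34:44 -33:43 -32:44 -31:42 -30:38 -29:39 -28:38 -27:39 -26:39 -25:41 -24:56 -23:57 -22:58 -21:58 -20:60 -19:55 -18:58 -17:58 -16:59
small housing z22 br [314.  91.] 10:-13 11:-12 12:-13 13:-12 14:-12 15:-12 16:-11 17:-12 18:-11 19:-10 20:-10 21:-10 22:-9 23:-8 24:-16 25:-66 26:-80 27:-80 28:-80 29:-80 30:-79 31:-80 32:-80 33:-79 34:-80 35:-80 36:-79 37:-71 38:-55 39:-54 40:-57 41:-58 42:-62 43:-75 44:-102
large back z25 br [308. 308.] -185:-85 -184:-86 -183:-86 -182:-86 -181:-86 -180:-86 -179:-86 -178:-86 -177:-85 -176:-86 -175:-45 -174:-13 -173:-9 -172:-11 -171:-11 -170:-11 -169:-11 -168:-11 -167:-12 -166:-12 -165:-13 -164:-12 -163:-12 -162:-13 -161:-13
ear y 0 [-36.9, -29.8, -22.0, 15.9, 20.7, 29.6] [324. 103.]
ear y 20 [-36.8, -29.4, -21.1, 9.9, 21.0, 29.8] [324.  75.]
arm -34 -13.9 12.0 mid -0.95
arm -90 -13.8 12.0 mid -0.9
```

About 1.1 mm is still missing. I'll repeat with a 1.4 mm command, since the last 1.5 mm gave about 1.1.

Emit:
{"method": "carry_out", "body": {"increments": [{"tx":-4,"ty":0,"tz":0,"roll":0,"claw":-0.5},{"tx":-4,"ty":0,"tz":0,"roll":0,"claw":-0.5},{"tx":-4,"ty":0.05,"tz":1.3,"roll":0,"claw":-0.5},{"tx":0,"ty":0,"tz":4.5,"roll":0,"claw":-0.5},{"tx":0,"ty":0,"tz":4.5,"roll":0,"claw":-0.5},{"tx":0,"ty":0,"tz":4.5,"roll":0,"claw":-0.5},{"tx":0,"ty":0,"tz":4.5,"roll":0,"claw":-0.5},{"tx":0,"ty":0,"tz":2.5,"roll":0,"claw":-0.5},{"tx":0,"ty":0,"tz":1,"roll":0,"claw":-0.5},{"tx":1.0,"ty":0,"tz":0,"roll":0,"claw":-0.5},{"tx":0,"ty":0,"tz":0,"roll":0,"claw":-0.5},{"tx":0.4,"ty":0,"tz":0,"roll":0,"claw":-0.5}]}}

```text
t: 28.5
tcp_pos: [599.9, -63.8, 12.0]
eef_rot: [0.001, 0.669, 0.743, 0.001]
ft_force: [-0.1, -0.3, -0.3]
finger_gap: 21.3
gripper_force: 0.0
```

Emit:
{"method": "carry_out", "body": {"increments": [{"tx":0.4,"ty":0,"tz":0,"roll":0,"claw":-0.5},{"tx":0.34,"ty":0,"tz":0,"roll":0,"claw":-0.5},{"tx":0.1,"ty":0,"tz":0,"roll":0,"claw":-0.5},{"tx":0.1,"ty":0,"tz":0,"roll":0,"claw":-0.5},{"tx":0,"ty":0,"tz":0,"roll":0,"claw":-0.5},{"tx":0,"ty":0,"tz":0,"roll":0,"claw":-0.5}]}}

```text
t: 29.1
tcp_pos: [598.5, -54.8, 10.9]
eef_rot: [0.001, 0.669, 0.743, 0.0]
ft_force: [1.8, -5.4, 4.5]
finger_gap: 21.5
gripper_force: 2.6
```

Emit:
{"method": "carry_out", "body": {"increments": [{"tx":-1.2,"ty":0,"tz":0,"roll":0,"claw":-0.5},{"tx":-1,"ty":0,"tz":-3,"roll":0,"claw":-0.5},{"tx":0,"ty":0,"tz":-4.5,"roll":0,"claw":-0.5},{"tx":2.5,"ty":0,"tz":-4.3,"roll":0,"claw":-0.5},{"tx":3,"ty":0,"tz":-4,"roll":0,"claw":-0.5},{"tx":3,"ty":0,"tz":-4,"roll":0,"claw":-0.5},{"tx":3,"ty":0,"tz":-3,"roll":0,"claw":-0.5},{"tx":0.5,"ty":0,"tz":0,"roll":0,"claw":-0.5},{"tx":0,"ty":0,"tz":0,"roll":0,"claw":-0.5},{"tx":0,"ty":0,"tz":0,"roll":0,"claw":-0.5}]}}

```text
t: 30.1
tcp_pos: [587.6, 42.2, 236.9]
eef_rot: [-0.001, 0.67, 0.743, -0.001]
ft_force: [0.5, -0.5, 0.0]
finger_gap: 21.7
gripper_force: 0.0
```

```bash
python3 y.py
python3 - <<'E'
from h import *
L=CP@pose(-.9,3.6,0); s=snapshot('scene'); p=np.load('p.npy',allow_pickle=True).item()
a=cv2.resize(s['image'][265:325,320:390,::-1],(560,480),interpolation=cv2.INTER_CUBIC)
q=proj(s,tf(CP,[[30,3.6,22],[-30,3.6,22]])); print(q)
q=(q-[320,265])*8+4
for u in q: cv2.drawMarker(a,tuple(int(v) for v in u),(0,255,255),cv2.MARKER_CROSS,10,1)
b=cv2.resize(p['image'][40:240,260:380,::-1],(240,400)); 
o=np.zeros((480,800,3),np.uint8); o[:,:560]=a; o[:400,560:]=b; cv2.imwrite('pics/c6.png',o)
E
```

```text
t 30.15 tcp [587.6  42.  236.8] yaw 1.674 gap 21.5 F [ 0.5 -0.1 -0.1]
tx -10.12 ty 0.12 tz 23.18 roll -0.002
tool in C [ -1.  -84.8 236.8]
cam [ -0.82196775  -2.13196732 378.32986396]
beam front z55 rg [303.  77.] 20:4 21:4 22:3 23:17 24:32 25:34 26:34 27:34 28:34 29:34 30:34 31:34 32:34 33:34 34:41 35:52 36:52 37:55 38:60 39:80 40:107 41:131 42:140 43:149 44:160 45:168 46:163 47:127 48:99 49:100
ear L z22 nose rg [289. 160.] -45:29 -44:29 -43:28 -42:30 -41:39 -40:48 -39:51 -38:50 -37:50 -36:48 -35:49 -34:50 -33:50 -32:49 -31:50 -30:48 -29:47 -28:46 -27:47 -26:47 -25:46 -24:51 -23:53 -22:56 -21:54 -20:57 -19:56 -18:56 -17:57 -16:56
ear R nose rg [356. 160.] -45:44 -44:43 -43:43 -42:44 -41:44 -40:44 -39:44 -38:43 -37:43 -36:43 -35:43 -34:43 -33:44 -32:43 -31:44 -30:42 -29:40 -28:39 -27:38 -26:38 -25:42 -24:60 -23:62 -22:59 -21:58 -20:55 -19:57 -18:59 -17:57 -16:54
small housing z22 br [313.  93.] 10:-14 11:-13 12:-13 13:-13 14:-12 15:-12 16:-12 17:-11 18:-12 19:-10 20:-10 21:-9 22:-9 23:-8 24:-7 25:-18 26:-65 27:-80 28:-80 29:-79 30:-80 31:-80 32:-80 33:-80 34:-79 35:-80 36:-79 37:-74 38:-56 39:-54 40:-56 41:-58 42:-64 43:-78 44:-105
large back z25 br [307. 309.] -185:-86 -184:-86 -183:-86 -182:-86 -181:-85 -180:-85 -179:-86 -178:-85 -177:-85 -176:-85 -175:-83 -174:-63 -173:-15 -172:-10 -171:-11 -170:-11 -169:-12 -168:-12 -167:-11 -166:-12 -165:-12 -164:-12 -163:-13 -162:-12 -161:-13
[[343.42611696 311.20945356]
 [358.91604624 293.08081508]]
```

View pics/c6.png

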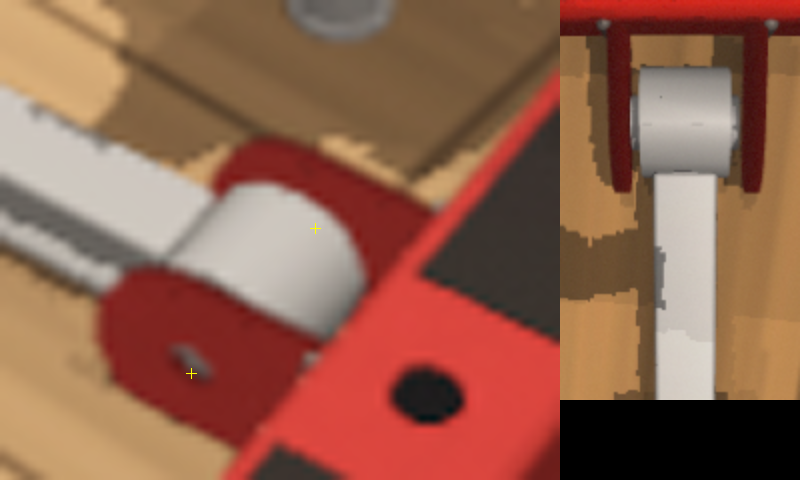

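The view shows the small eye between both ears, centred and square. The near ear's hole at (190,362) is filled by the sleeve end. The eye measures 3.5–4.1 mm and the bracket axis 3.5–3.8 mm, so they are lined up. The hand is well clear, so I'll hand in.

```bash
python3 -c "
from station import bot
print(bot.sign_off())"
```

```text
the job is handed in; nothing more can be done
None
```

I pushed the middle-sized torque link, small eye first, in between the bracket ears until its bore lined up with the ear holes to within about 0.5 mm by camera measurement, and handed the job in at about 30 s with the hand clear; no verdict came back.

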